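# Press home and clip down the lid of a dowel and hardware box

### The arm

A 6-joint arm with a two-finger parallel gripper is mounted at the origin on the work surface. World frame = base frame: x ahead of the robot, y to its left, z up, the work surface at z = 0. Lengths are in m, angles in rad, forces in N, time in s.
With the tool pointing down it reaches from about 0.25 to 0.725 m from the base axis. Payload 4 kg.
Tool frame: the origin (TCP) lies at the very end of the fingers, on their centre line; the grasp point (between the pads) lies 19 mm behind it; z points along the fingers, y is the line along which they close (so a half turn about z gives the same grasp; the last joint's range is limited). The gripper opens to 85 mm and grips with 20 to 120 N. Pads are 22 mm wide; open, the fingers measure 114 mm over their backs; the gripper's body (76 mm by 85 mm) begins 54 mm behind the grasp point. The pads swing forward as they close: fully open they stand 13 mm farther back than shut.
Start: joints at [1.243, 0.241, 0.005, 1.335, 0, 1.571], TCP at [0.161, 0.473, 0.231] pointing down, gripper open.
Joint ranges: [-2.72, 2.72], [-1.05, 1.87], [-1.09, 1.28], [-1.99, 2.15], [-1.42, 1.44], [-3.14, 3.14]. Speed limits (rad/s): [2.79, 2.79, 3.14, 3.14, 3.14, 3.14].

### API

Orientations are given as a unit quaternion [w, x, y, z].
In Python, from bench import ctrl gives the robot as it stands.
- The arm moves only by the shell command python3 -m crank 'ROWS' [OPENING] [FORCE]. ROWS is JSON, a list that holds one entry, the list of rows, each a list of 4 numbers: the shift along the tool's x, y, z in m, then the turn about the tool's z in degrees. A call has 1 to 8 rows; each row shifts and turns the commanded pose from where the row before left it, along the tool's axes as they then stand; what a row does not reach is not made up. A row lasts 1/8 s, in which the tool goes at most 62.5 mm and 10.7 degrees, less where a joint would pass 70% of its speed; a pose out of reach is approached as far as the arm can. A call with a gripper value outside its range is refused whole. OPENING is the finger opening in m, from 0 to 0.0854, set as the call begins (- or left out, the last holds). The fingers move at their own pace and stop on an object; FORCE is the grip in N (left out, the last holds). Time passes only in rows, so rows that do not move let the fingers close. It gives the time, the measured TCP pose, the force, the opening and the grip force at its end, in the units of the state.
- ctrl.observe(): the state, without advancing time (a new reading comes with each control period).
- ctrl.get_image(name): name is "side" or "top" or "wrist"; returns a dict with "color" (400x640x3 uint8, blue, green, red), "K" (3x3 intrinsics, pixels), "T" (4x4, takes a point from camera to world coordinates); the wrist camera has in their place "tool_from_camera" (4x4, takes a point from camera to tool coordinates, whose origin is the TCP and whose axes are the flange's). Camera axes: x right, y up, looking along -z (the intrinsics and any distortion apply to the point x, -y, -z); pixel columns grow to the right and rows downward; lengths in m; the calibration is good to about 2 mm. The wrist camera is an equidistant fisheye: a pixel r from the principal point sees the ray r / f radians off the axis. A picture is of the moment at which its call begins: read the wrist's pose just before it. There is no depth.
- ctrl.hand_in(): hands the job in; it is judged then, once.
Trained networks look in a picture, given as the dict that the camera call returned (one of the last four; its "shot" number tells which), for a name from the list of things; names that differ only in an ending like _2 or _b are one class to them, and where a whole thing is asked for, a point or a joint stands for the part that bears it (a point fixed in the world has none). Each returns a list of dicts, best first, with "score" (0 to 1); they miss things now and then, are a little off and sometimes report something else, mostly with a low value. They report only what shows in the picture. A call takes as long as a camera call.
- ctrl.find_in(picture, target): "point" ([x, y, z] in m, in world coordinates, good to about 4 mm: the middle of the surface that is visible of it).
- ctrl.tip_of(picture, target): "point" ([x, y, z] in m, in world coordinates, good to about 4 mm: a listed point, or the origin of a listed thing).
The state is a dict: "t": time; "qpos": joint angles; "dq": joint speeds; "effort": joint torques, N m; "tcp_pos": TCP position; "orientation": TCP orientation; "ft_force": force on the tool from outside, world axes, zero at the start; "moment": the same for the moment, N m; "grip_width": opening from 0.0 (shut) to 1.0 (fully open); "gripper_force": force on a finger pad.
Only numpy, scipy, OpenCV 4.12 (cv2) and the standard library are available. Lean on these libraries where they do the work, as an engineer would, in place of code of your own. Each camera call takes 0.05 s, during which the arm holds its last target. There are 200 camera calls.

### The job

The gasketed lid of the white parts box is standing proud with its four clips open: press the lid down until it is fully home, then snap the four clips shut over the rim one at a time, always going from one corner to the diagonally opposite one before doing the other pair, so that the gasket seats evenly. Feel each clip snap and stop there: never press on anything with more than 20 N, or the plastic cracks. Leave everything else on the bench where it is.

Things in the scene. Friction and masses are not known exactly. Their poses are not given: they have to be found in the camera images.
- tray: shop-made plywood tray screwed to the bench, 170 x 236 mm, 6 mm base, 12 mm wide edge strips 18 mm tall; origin under its middle on the bench (z = 0), x from its front long side (nearest the robot) to the back one, y to its left end, z up. The white parts box stands in it, full of hardware, and does not move, but it was put in with play: up to 7 mm off-centre either way and 0.045 rad askew.
- tray_middle (a point): point 92 mm above the bench over the tray's middle: nominally the middle of the lid's top (a round boss 52 mm across, the place to press), at its height when the lid is home. The box is 130 x 204 mm at the rim, its long sides along the tray's; grey lid 136 x 206 mm with a 5 mm lip round it and four black hinged clips, two on each long side. Lid and clips crack above 20 N.
- lid_seat (a joint): how far the lid stands proud of its seat, m: 0.005 to 0.009 at the start, 0 home. Its gasket plug slides down in the box mouth against about 5 to 8 N, stays where it is left, then bottoms hard. While the lid is proud the clips hit the outside of the rim and cannot catch.
- clip_front_left (a joint): angle of the front left clip (seen from the robot), rad: 1.57 straight out, more is upward, 0 hangs straight down. It stays where put until near 0.2 its tooth meets the bead under the rim; pressed in and slightly down at the tab with 6 to 11 N (dragging the tab up makes it harder) it rides over, snaps in and stops hard. The rim is warped: home is -0.06 to 0.06; short of the snap it springs back out.
- nominal_hinge_front_left (a point): where the middle of the front left clip's hinge pin would be, lid home, if the box stood exactly in the middle of the tray: -72 mm along x and 62 mm along y of the tray, 90 mm above the bench. The clip's smooth leaf is 30 mm wide, 3.5 mm thick (the pin at mid-thickness), 34 mm long from the pin; across it near its free end, 30 mm from the pin, a rounded bar, the press tab, stands 4.5 mm out of mid-thickness on the outside.
- clip_front_right (a joint): angle of the front right clip (seen from the robot), rad: 1.57 straight out, more is upward, 0 hangs straight down. It stays where put until near 0.2 its tooth meets the bead under the rim; pressed in and slightly down at the tab with 6 to 11 N (dragging the tab up makes it harder) it rides over, snaps in and stops hard. The rim is warped: home is -0.06 to 0.06; short of the snap it springs back out.
- nominal_hinge_front_right (a point): where the middle of the front right clip's hinge pin would be, lid home, if the box stood exactly in the middle of the tray: -72 mm along x and -62 mm along y of the tray, 90 mm above the bench. The clip's smooth leaf is 30 mm wide, 3.5 mm thick (the pin at mid-thickness), 34 mm long from the pin; across it near its free end, 30 mm from the pin, a rounded bar, the press tab, stands 4.5 mm out of mid-thickness on the outside.
- clip_back_left (a joint): angle of the back left clip (seen from the robot), rad: 1.57 straight out, more is upward, 0 hangs straight down. It stays where put until near 0.2 its tooth meets the bead under the rim; pressed in and slightly down at the tab with 6 to 11 N (dragging the tab up makes it harder) it rides over, snaps in and stops hard. The rim is warped: home is -0.06 to 0.06; short of the snap it springs back out.
- nominal_hinge_back_left (a point): where the middle of the back left clip's hinge pin would be, lid home, if the box stood exactly in the middle of the tray: 72 mm along x and 62 mm along y of the tray, 90 mm above the bench. The clip's smooth leaf is 30 mm wide, 3.5 mm thick (the pin at mid-thickness), 34 mm long from the pin; across it near its free end, 30 mm from the pin, a rounded bar, the press tab, stands 4.5 mm out of mid-thickness on the outside.
- clip_back_right (a joint): angle of the back right clip (seen from the robot), rad: 1.57 straight out, more is upward, 0 hangs straight down. It stays where put until near 0.2 its tooth meets the bead under the rim; pressed in and slightly down at the tab with 6 to 11 N (dragging the tab up makes it harder) it rides over, snaps in and stops hard. The rim is warped: home is -0.06 to 0.06; short of the snap it springs back out.
- nominal_hinge_back_right (a point): where the middle of the back right clip's hinge pin would be, lid home, if the box stood exactly in the middle of the tray: 72 mm along x and -62 mm along y of the tray, 90 mm above the bench. The clip's smooth leaf is 30 mm wide, 3.5 mm thick (the pin at mid-thickness), 34 mm long from the pin; across it near its free end, 30 mm from the pin, a rounded bar, the press tab, stands 4.5 mm out of mid-thickness on the outside.
- sanding_block: bystander: cork sanding block 66 x 110 x 29 mm, lying off the box's left end; origin under its middle
- tape_measure: bystander: black tape measure 68 x 36 x 62 mm standing off the box's right end; origin under its middle
- oak_offcut: bystander: small oak offcut 42 x 34 x 19 mm lying in front of the box, between the two front clips; origin under its middle
- pine_offcut: bystander: pine offcut 45 x 160 x 19 mm lying behind the box; origin under its middle
- glue_bottle: bystander: white glue bottle, 60 mm across, 170 mm tall, on the left of the bench; origin under its middle
- screwdriver: bystander: screwdriver 200 mm long, 26 mm thick, on the right of the bench; origin under its middle
- dowel_jar: bystander: amber glass jar, 72 mm across, 90 mm tall, on the right of the bench; origin under its middle

How it is judged:
On the way, in this order (a step that is already met when the one before it is completed fails the run):
1. the lid is pressed home (less than 1 mm proud) while all four clips are still open (value of joint lid_seat below 0.001 m and value of joint each of clip_front_left, clip_front_right, clip_back_left, clip_back_right above 0.2 rad), for 0.1 s.
2. a first clip, any one, is snapped shut (below 0.07 rad) with the other three open (((value of joint clip_front_left below 0.07 rad and value of joint each of clip_front_right, clip_back_left, clip_back_right above 0.2 rad) or (value of joint each of clip_front_left, clip_back_left, clip_back_right above 0.2 rad and value of joint clip_front_right below 0.07 rad) or (value of joint each of clip_front_left, clip_front_right, clip_back_right above 0.2 rad and value of joint clip_back_left below 0.07 rad) or (value of joint each of clip_front_left, clip_front_right, clip_back_left above 0.2 rad and value of joint clip_back_right below 0.07 rad))), for 0.2 s.
3. the clip at the diagonally opposite corner is snapped shut, the other pair still open (((value of joint each of clip_front_left, clip_back_right below 0.07 rad and value of joint each of clip_front_right, clip_back_left above 0.2 rad) or (value of joint each of clip_front_left, clip_back_right above 0.2 rad and value of joint each of clip_front_right, clip_back_left below 0.07 rad))), for 0.2 s.
4. a third clip is snapped shut, the fourth still open (((value of joint clip_front_left above 0.2 rad and value of joint each of clip_front_right, clip_back_left, clip_back_right below 0.07 rad) or (value of joint each of clip_front_left, clip_back_left, clip_back_right below 0.07 rad and value of joint clip_front_right above 0.2 rad) or (value of joint each of clip_front_left, clip_front_right, clip_back_right below 0.07 rad and value of joint clip_back_left above 0.2 rad) or (value of joint each of clip_front_left, clip_front_right, clip_back_left below 0.07 rad and value of joint clip_back_right above 0.2 rad))), for 0.2 s.
At the end, for the whole second after the job is handed in: the lid is home (less than 1 mm proud) and all four clips stay snapped shut behind the rim (each below 0.07 rad) with nothing holding them (value of joint lid_seat below 0.001 m and value of joint each of clip_front_left, clip_front_right, clip_back_left, clip_back_right below 0.07 rad); the robot touches nothing.
It fails at once if the robot presses on the box, its lid or a clip, or on anything else, with more than 20 N (contact force between any of the fingers, the arm and anything else above 20 N).
It fails at once if two clips that are not diagonally opposite are shut while the other two are open ((value of joint each of clip_front_left, clip_front_right below 0.07 rad and value of joint each of clip_back_left, clip_back_right above 0.2 rad) or (value of joint each of clip_front_left, clip_back_left below 0.07 rad and value of joint each of clip_front_right, clip_back_right above 0.2 rad) or (value of joint each of clip_front_left, clip_back_left above 0.2 rad and value of joint each of clip_front_right, clip_back_right below 0.07 rad) or (value of joint each of clip_front_left, clip_front_right above 0.2 rad and value of joint each of clip_back_left, clip_back_right below 0.07 rad)).
It fails at once if another thing on the bench is moved by more than 30 mm (distance of any of sanding_block, tape_measure, oak_offcut, pine_offcut, glue_bottle, screwdriver, dowel_jar from where it was at the start of the episode above 0.03 m).
It also fails if it takes over 70 s, if anything falls off the work surface, if the arm or the gripper's body presses on something with over 40 N, if the wrist force passes 120 N, or if a joint passes its speed limit or range.

## Working session

There is one attempt and no reset: what is moved stays moved. The work goes in short steps, Python scripts to look and compute and a shell command to move; the robot and the scene stay as the last step left them, time stands still between calls to the robot, and variables do not carry over. Pictures are saved under pics/ and viewed, at most 10 in all, crops included, and the job is handed in when it is done.

```bash
ls; mkdir -p pics
python3 - <<'E'
from bench import ctrl
import cv2,numpy as np
s=ctrl.observe();print({k:np.round(v,3).tolist() for k,v in s.items()})
for n in("top","side"):
    p=ctrl.get_image(n);cv2.imwrite(f"pics/{n}0.png",p["color"]);print(n,np.round(p["K"],1).tolist(),np.round(p["T"],3).tolist())
    for t in["tray","tray_middle","nominal_hinge_front_left","nominal_hinge_front_right","nominal_hinge_back_left","nominal_hinge_back_right","clip_front_left","clip_back_right","lid_seat"]:
        for f in(ctrl.tip_of,ctrl.find_in):
            try:
                r=f(p,t);print(t,f.__name__,[(np.round(d["point"],4).tolist(),round(d["score"],2)) for d in r[:2]])
            except Exception as e:print(t,f.__name__,str(e)[:80])
E
```

```text
pics
{'t': 0.0, 'qpos': [1.243, 0.241, 0.004, 1.335, 0.0, 1.571], 'dq': [-0.0, 0.001, 0.0, 0.0, -0.001, 0.002], 'effort': [-0.001, -37.232, 25.241, 0.017, -0.0, 0.0], 'tcp_pos': [0.161, 0.473, 0.23], 'orientation': [-0.0, 0.163, 0.987, -0.001], 'ft_force': [-0.221, 0.091, -0.294], 'moment': [0.023, -0.023, 0.009], 'gripper_force': 0.0, 'grip_width': 1.001}
top [[425.9, 0.0, 323.1], [0.0, 425.9, 204.7], [0.0, 0.0, 1.0]] [[0.015, 0.987, -0.158, 0.322], [-1.0, 0.015, -0.005, 0.017], [-0.003, 0.158, 0.987, 1.504], [0.0, 0.0, 0.0, 1.0]]
tray call []
tray call [([0.4818, -0.0142, 0.0193], 0.98)]
tray_middle call []
tray_middle call [([0.4819, -0.015, 0.0153], 0.72)]
nominal_hinge_front_left call [([0.4672, 0.0396, 0.0959], 0.88)]
nominal_hinge_front_left call [([0.4807, -0.0141, 0.0225], 0.71), ([0.6162, -0.487, 0.0276], 0.52)]
nominal_hinge_front_right call [([0.483, -0.0783, 0.0941], 0.9)]
nominal_hinge_front_right call []
nominal_hinge_back_left call [([0.6044, 0.0661, 0.0899], 0.75)]
nominal_hinge_back_left call []
nominal_hinge_back_right call []
nominal_hinge_back_right call [([0.485
[... 1224 characters left out ...]
0.46)]
nominal_hinge_back_left call [([0.502, -0.0932, 0.0156], 0.76), ([0.5321, 0.2139, 0.0292], 0.66)]
nominal_hinge_back_right call []
nominal_hinge_back_right call [([0.5059, -0.0922, 0.0084], 0.57), ([0.7094, -0.0018, 0.0153], 0.29)]
clip_front_left call it knows: dowel_jar, glue_bottle, nominal_hinge_back_left, nominal_hinge_back_ri
clip_front_left call [([0.506, -0.0938, 0.0112], 0.53)]
clip_back_right call it knows: dowel_jar, glue_bottle, nominal_hinge_back_left, nominal_hinge_back_ri
clip_back_right call [([0.6518, -0.0521, 0.0991], 0.63)]
lid_seat call it knows: dowel_jar, glue_bottle, nominal_hinge_back_left, nominal_hinge_back_ri
lid_seat call [([0.5479, -0.0224, 0.0985], 0.96)]
```

Run:
```python
import cv2,numpy as np
a=cv2.imread("pics/top0.png")[90:340,180:460]; b=cv2.imread("pics/side0.png")[90:300,200:480]
a=cv2.resize(a,None,fx=1.4,fy=1.4*1,interpolation=3)
a=cv2.resize(a,(400,357));b=cv2.resize(b,(400,300))
o=np.zeros((360,800,3),np.uint8);o[:357,:400]=a;o[:300,400:]=b
cv2.imwrite("pics/v0.png",o)
```

```text
(no output)
```

View pics/v0.png

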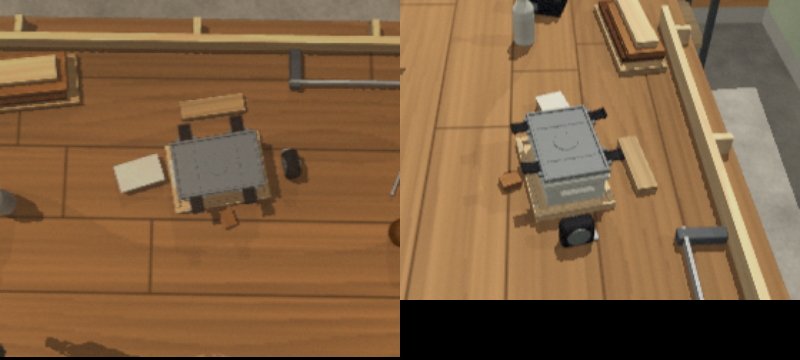

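```bash
python3 -m crank '[[[0,0,-0.05,0],[-0.04,-0.029,-0.02,0],[-0.04,-0.029,0,0],[-0.04,-0.029,0,0],[-0.04,-0.029,0,0],[-0.04,-0.029,0,0],[-0.04,-0.029,0,0],[-0.04,-0.029,0,0]]]' 0 20; python3 -m crank '[[[-0.04,-0.029,0,0],[-0.04,-0.029,0,0],[-0.04,-0.029,0,0],[-0.04,-0.029,0,0],[-0.04,-0.029,0,0],[0,0,0,-9],[0,0,0,-9],[0,0,0,-9]]]'
cat > h.py <<'E'
from bench import ctrl
import numpy as np,cv2
from scipy.spatial.transform import Rotation as R
def st():
    s=ctrl.observe();q=np.array(s["orientation"]);Rm=R.from_quat(q[[1,2,3,0]]).as_matrix()
    return s,np.array(s["tcp_pos"]),Rm
def wrist():
    s,p,Rm=st();im=ctrl.get_image("wrist");T=np.eye(4);T[:3,:3]=Rm;T[:3,3]=p
    return im,T@np.array(im["tool_from_camera"])
def ray(K,u,v):
    a=(u-K[0,2])/K[0,0];b=(v-K[1,2])/K[1,1];th=np.hypot(a,b);k=np.sin(th)/th if th>0 else 1
    return np.array([a*k,-b*k,-np.cos(th)])
def onz(K,T,u,v,z):
    d=T[:3,:3]@ray(K,u,v);o=T[:3,3];return o+d*(z-o[2])/d[2]
E
python3 - <<'E'
from h import *
s,p,Rm=st();print(s["t"],p.round(4),Rm.round(3).tolist(),np.round(s["qpos"],3))
im,T=wrist();print(np.round(im["K"],1).tolist(),T.round(4).tolist())
cv2.imwrite("pics/w1.png",im["color"]);np.savez("w1",K=im["K"],T=T)
for t in["front_left","front_right","back_left","back_right"]:
  print(t,[(np.round(d["point"],4).tolist(),round(d["score"],2)) for d in ctrl.tip_of(im,"nominal_hinge_"+t)[:2]],[(np.round(d["point"],4).tolist(),round(d["score"],2)) for d in ctrl.find_in(im,"clip_"+t)[:2]])
print([(np.round(d["point"],4).tolist(),round(d["score"],2)) for d in ctrl.tip_of(im,"tray_middle")[:2]])
E
```

```text
t: 2.6
tcp_pos: [0.3615, 0.1897, 0.3015]
orientation: [0.0, 0.163, 0.987, 0.0]
ft_force: [0.7, 1.4, -0.1]
grip_width: 0.003
gripper_force: 0.0
t: 3.6
tcp_pos: [0.5034, -0.0109, 0.3011]
orientation: [-0.0, -0.074, 0.997, 0.0]
ft_force: [-0.4, 0.6, 1.5]
grip_width: 0.003
gripper_force: 0.0
3.6 [ 0.5034 -0.0109  0.3011] [[-0.989, -0.147, -0.0], [-0.147, 0.989, 0.0], [0.0, 0.0, -1.0]] [-0.022  0.23   0.171  1.512  0.    -0.17 ]
[[309.7, 0.0, 317.9], [0.0, 309.7, 198.9], [0.0, 0.0, 1.0]] [[-0.1463, -0.9459, -0.2898, 0.4297], [0.9892, -0.1399, -0.0427, -0.0213], [-0.0001, -0.2929, 0.9561, 0.4442], [0.0, 0.0, 0.0, 1.0]]
front_left [([0.4653, 0.0414, 0.0888], 0.92)] [([0.4526, 0.0373, 0.101], 0.59), ([0.644, -0.0556, 0.1036], 0.47)]
front_right [([0.4851, -0.0829, 0.0878], 0.85)] [([0.4782, -0.0806, 0.108], 0.77), ([0.4726, -0.019, 0.0137], 0.45)]
back_left [] [([0.6219, 0.073, 0.1076], 0.87), ([0.4576, 0.4941, 0.0819], 0.57)]
back_right [([0.4308, -0.0344, 0.0004], 0.65), ([0.4826, -0.0811, 0.0894], 0.59)] [([0.641, -0.0538, 0.1005], 0.82)]
[]
```

View pics/w1.png

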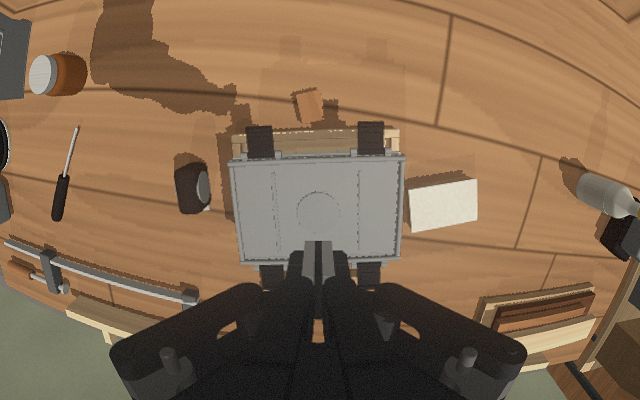

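Run:
```python
import cv2
a=cv2.imread("pics/w1.png")[115:285,220:416]
cv2.imwrite("pics/w1c.png",cv2.resize(a,None,fx=3.5,fy=3.5,interpolation=cv2.INTER_CUBIC))
```

```text
(no output)
```

View pics/w1c.png

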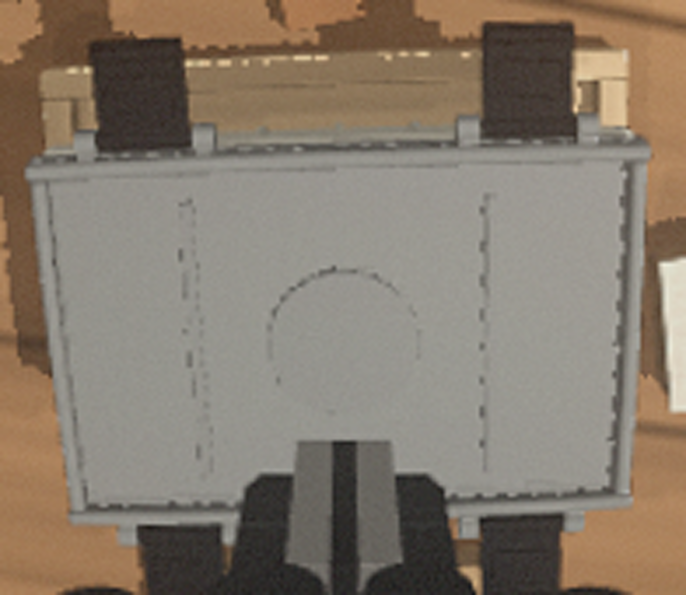

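Run:
```python
from h import *
w=np.load("w1.npz");K,T=w["K"],w["T"]
P=dict(FR=(30,165),FL=(648,145),BL=(632,508),BR=(72,525),boss=(344,340),cFRa=(92,95),cFRb=(187,95),cFLa=(483,80),cFLb=(573,80),cBRa=(140,560),cBRb=(222,560),cBLa=(482,560),cBLb=(562,560),FRend=(137,38),FRpin=(140,135),FLend=(528,22),FLpin=(528,122))
for z in(.096,.102):
  Q={k:onz(K,T,220+(u+.5)/3.5,115+(v+.5)/3.5,z)[:2] for k,(u,v) in P.items()}
  print(z,{k:v.round(4).tolist() for k,v in Q.items()})
  n=lambda a,b:round(float(np.linalg.norm(Q[a]-Q[b])),4)
  print(n("FR","FL"),n("BR","BL"),n("FL","BL"),n("FR","BR"),"mid",np.mean([Q[k] for k in("FR","FL","BL","BR")],0).round(4))
  d=Q["FL"]-Q["FR"]+Q["BL"]-Q["BR"];e=Q["BL"]-Q["FL"]+Q["BR"]-Q["FR"];print("yaw",np.arctan2(-d[0],d[1]),np.arctan2(e[1],e[0]))
```

```text
0.096 {'FR': [0.506, -0.1156], 'FL': [0.4692, 0.0875], 'BL': [0.6021, 0.1133], 'BR': [0.6396, -0.0924], 'boss': [0.5515, -0.0026], 'cFRa': [0.48, -0.0966], 'cFRb': [0.4761, -0.0652], 'cFLa': [0.4574, 0.0287], 'cFLb': [0.4524, 0.058], 'cBRa': [0.6501, -0.0656], 'cBRb': [0.6447, -0.0348], 'cBLa': [0.6307, 0.0613], 'cBLb': [0.6271, 0.0918], 'FRend': [0.4597, -0.0837], 'FRpin': [0.4912, -0.0791], 'FLend': [0.4363, 0.04], 'FLpin': [0.4685, 0.0457]}
0.2064 0.2091 0.1354 0.1356 mid [ 0.5542 -0.0018]
yaw 0.17988467489633375 0.182046566502275
0.102 {'FR': [0.5047, -0.114], 'FL': [0.4685, 0.0856], 'BL': [0.5991, 0.111], 'BR': [0.636, -0.0911], 'boss': [0.5494, -0.0029], 'cFRa': [0.4792, -0.0953], 'cFRb': [0.4753, -0.0644], 'cFLa': [0.4569, 0.0279], 'cFLb': [0.452, 0.0567], 'cBRa': [0.6463, -0.0648], 'cBRb': [0.641, -0.0346], 'cBLa': [0.6272, 0.0599], 'cBLb': [0.6237, 0.0898], 'FRend': [0.4591, -0.0827], 'FRpin': [0.4902, -0.0781], 'FLend': [0.4362, 0.039], 'FLpin': [0.4679, 0.0446]}
0.2029 0.2055 0.1331 0.1332 mid [ 0.5521 -0.0021]
yaw 0.1798846748963334 0.1820465665022751
```

```bash
python3 -m crank '[[[0,0,0,-1.9],[-0.026,0,0.04,0],[-0.025,0,0.04,0],[0,0,0.04,0],[0,0,0.04,0],[0,0,0.02,0],[0,0,0,0],[0,0,0,0]]]'; python3 -m crank '[[[0,0,0.005,0],[0,0,0.003,0],[0,0,0.002,0],[0,0,0,0]]]'
```

```text
t: 5.1
tcp_pos: [0.5544, -0.0017, 0.1224]
orientation: [0.001, -0.088, 0.996, -0.0]
ft_force: [0.5, 0.1, 0.3]
grip_width: 0.004
gripper_force: 0.0
t: 5.6
tcp_pos: [0.5535, -0.0017, 0.1112]
orientation: [-0.0, -0.088, 0.996, 0.0]
ft_force: [0.7, -0.1, -0.0]
grip_width: 0.002
gripper_force: 0.0
```

```bash
python3 -m crank '[[[0,0,0.003,0],[0,0,0.003,0],[0,0,0.002,0],[0,0,0.001,0],[0,0,0,0]]]';python3 -m crank '[[[0,0,0.001,0],[0,0,0.001,0],[0,0,0,0]]]'
```

```text
t: 6.22
tcp_pos: [0.5535, -0.0017, 0.1022]
orientation: [-0.0, -0.088, 0.996, 0.0]
ft_force: [-0.3, -0.2, 0.3]
grip_width: -0.0
gripper_force: 0.0
t: 6.6
tcp_pos: [0.5535, -0.0017, 0.1002]
orientation: [-0.0, -0.088, 0.996, -0.0]
ft_force: [0.3, 0.4, -0.6]
grip_width: 0.001
gripper_force: 0.0
```

```bash
for i in 1 2 3; do python3 -m crank '[[[0,0,0.001,0],[0,0,0,0]]]'|egrep 'tcp|ft_'; done
```

```text
tcp_pos: [0.5535, -0.0017, 0.0992]
ft_force: [-0.6, 0.1, -0.1]
tcp_pos: [0.5537, -0.0017, 0.0987]
ft_force: [-1.9, -0.6, 3.0]
tcp_pos: [0.5537, -0.0017, 0.0977]
ft_force: [-1.5, 0.5, 5.6]
```

```bash
for i in 1 2 3; do python3 -m crank '[[[0,0,0.001,0],[0,0,0,0]]]'|egrep 'tcp|ft_'; done; python3 -m crank '[[[0,0,0.0005,0],[0,0,0,0]]]'|egrep 'tcp|ft_'
```

```text
tcp_pos: [0.5537, -0.0017, 0.0965]
ft_force: [-2.0, -0.3, 4.7]
tcp_pos: [0.5537, -0.0017, 0.0954]
ft_force: [-2.2, 0.3, 4.3]
tcp_pos: [0.5537, -0.0017, 0.0944]
ft_force: [-1.2, 0.5, 3.3]
tcp_pos: [0.5537, -0.0017, 0.0939]
ft_force: [-0.5, -0.2, 4.8]
```

```bash
for i in 1 2 3 4; do python3 -m crank '[[[0,0,0.0005,0],[0,0,0,0]]]'|egrep 'tcp|ft_'; done
```

```text
tcp_pos: [0.5537, -0.0017, 0.0934]
ft_force: [-1.0, 0.1, 4.7]
tcp_pos: [0.5537, -0.0017, 0.0928]
ft_force: [-1.4, 0.4, 3.9]
tcp_pos: [0.5537, -0.0017, 0.0923]
ft_force: [-0.3, 0.3, 4.6]
tcp_pos: [0.5537, -0.0017, 0.0918]
ft_force: [-1.4, 0.2, 3.5]
```

```bash
for i in 1 2; do python3 -m crank '[[[0,0,0.0004,0],[0,0,0,0]]]'|egrep 'tcp|ft_'; done
```

```text
tcp_pos: [0.5537, -0.0017, 0.0914]
ft_force: [-0.3, 0.6, 5.9]
tcp_pos: [0.5537, -0.0017, 0.091]
ft_force: [-0.5, 0.3, 4.8]
```

```bash
for i in 1 2 3; do python3 -m crank '[[[0,0,0.0004,0],[0,0,0,0]]]'|egrep 'tcp|ft_'; done
```

```text
tcp_pos: [0.5537, -0.0017, 0.0906]
ft_force: [-1.2, 0.1, 3.9]
tcp_pos: [0.5537, -0.0017, 0.0902]
ft_force: [-0.6, -0.2, 4.0]
tcp_pos: [0.5537, -0.0017, 0.0898]
ft_force: [-1.1, 0.6, 4.9]
```

```bash
for i in 1 2 3; do python3 -m crank '[[[0,0,0.0004,0],[0,0,0,0]]]'|egrep 'tcp|ft_'; done
```

```text
tcp_pos: [0.5537, -0.0017, 0.0898]
ft_force: [-1.2, -0.4, 6.3]
tcp_pos: [0.5537, -0.0017, 0.0896]
ft_force: [-1.3, -0.2, 7.6]
tcp_pos: [0.5537, -0.0017, 0.0896]
ft_force: [-2.9, 0.0, 9.2]
```

```bash
python3 -m crank '[[[0,0,-0.02,0],[0,0,-0.04,0],[0.033,0.021,0,0],[0.033,0.021,0,0],[0.031,0.02,0,0],[0,0,0,0]]]'
python3 - <<'E'
from h import *
p=ctrl.get_image("side");cv2.imwrite("pics/s1.png",cv2.resize(p["color"][120:280,270:450],None,fx=3.5,fy=3.5,interpolation=cv2.INTER_CUBIC))
E
```

```text
t: 12.1
tcp_pos: [0.4439, 0.0428, 0.1476]
orientation: [-0.002, -0.089, 0.996, 0.0]
ft_force: [-0.7, -0.1, -0.2]
grip_width: 0.004
gripper_force: 0.0
```

View pics/s1.png

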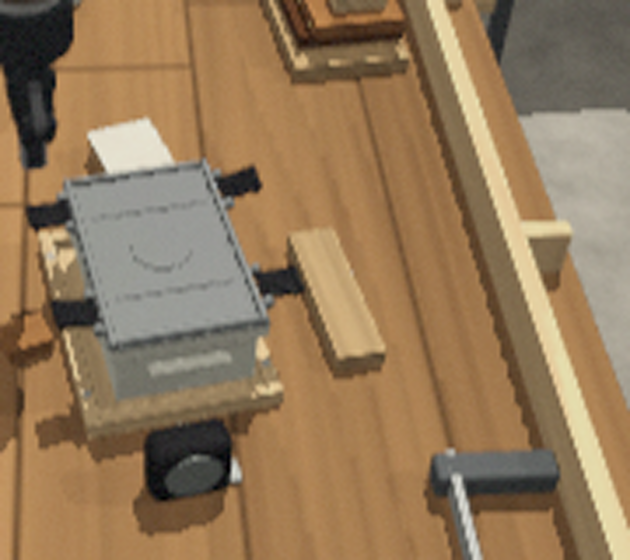

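```bash
python3 -m crank '[[[0,0,0.02,0],[0,0,0.01,0],[0,0,0,0]]]'|egrep 'tcp|ft_'; for i in 1 2 3 4 5; do python3 -m crank '[[[0,0,0.002,0],[0,0,0.002,0]]]'|egrep 'tcp|ft_'; done
```

```text
tcp_pos: [0.4469, 0.042, 0.1175]
ft_force: [0.2, -0.1, 0.7]
tcp_pos: [0.4477, 0.0423, 0.1149]
ft_force: [-0.0, -1.0, 0.4]
tcp_pos: [0.4473, 0.0423, 0.1107]
ft_force: [0.1, -0.9, 0.0]
tcp_pos: [0.4472, 0.0423, 0.1065]
ft_force: [-0.9, -0.7, -0.9]
tcp_pos: [0.4472, 0.0423, 0.1025]
ft_force: [-0.1, 0.0, 1.1]
tcp_pos: [0.4472, 0.0423, 0.0985]
ft_force: [-0.2, 0.1, -0.1]
```

```bash
for i in 1 2 3 4; do python3 -m crank '[[[0,0,0.002,0],[0,0,0.002,0]]]'|egrep 'tcp|ft_'; done
```

```text
tcp_pos: [0.4472, 0.0423, 0.0945]
ft_force: [-0.7, 0.8, -0.7]
tcp_pos: [0.4472, 0.0423, 0.0905]
ft_force: [0.2, -0.3, 1.0]
tcp_pos: [0.4474, 0.0423, 0.0866]
ft_force: [0.3, -0.3, 0.1]
tcp_pos: [0.4472, 0.0423, 0.0825]
ft_force: [-0.9, -0.8, 0.4]
```

```bash
for i in 1 2 3 4; do python3 -m crank '[[[0,0,0.002,0],[0,0,0.002,0]]]'|egrep 'tcp|ft_'; done
```

```text
tcp_pos: [0.4471, 0.0423, 0.0784]
ft_force: [-0.9, 0.5, 0.7]
tcp_pos: [0.4471, 0.0423, 0.0744]
ft_force: [-0.3, -0.2, 0.8]
tcp_pos: [0.4471, 0.0423, 0.0704]
ft_force: [-0.6, -0.4, 0.6]
tcp_pos: [0.4472, 0.0423, 0.0664]
ft_force: [-0.6, 0.6, 0.3]
```

```bash
for i in 1 2 3; do python3 -m crank '[[[0,0,0.002,0],[0,0,0.002,0]]]'|egrep 'tcp|ft_'; done;  python3 - <<'E'
from h import *
p=ctrl.get_image("side");a=cv2.resize(p["color"][150:250,255:345],None,fx=4.4,fy=4.4,interpolation=cv2.INTER_CUBIC)
q,_=wrist();b=cv2.resize(q["color"][80:290,200:440],None,fx=1.65,fy=1.65)
h=max(a.shape[0],b.shape[0]);o=np.zeros((h,a.shape[1]+b.shape[1],3),np.uint8);o[:a.shape[0],:a.shape[1]]=a;o[:b.shape[0],a.shape[1]:]=b
print(o.shape);cv2.imwrite("pics/s2.png",o)
E
```

```text
tcp_pos: [0.4474, 0.0423, 0.0625]
ft_force: [0.3, 0.0, 0.2]
tcp_pos: [0.4471, 0.0423, 0.0584]
ft_force: [0.2, 0.3, 0.1]
tcp_pos: [0.4471, 0.0423, 0.0544]
ft_force: [-1.0, 0.1, -0.0]
(440, 792, 3)
```

View pics/s2.png

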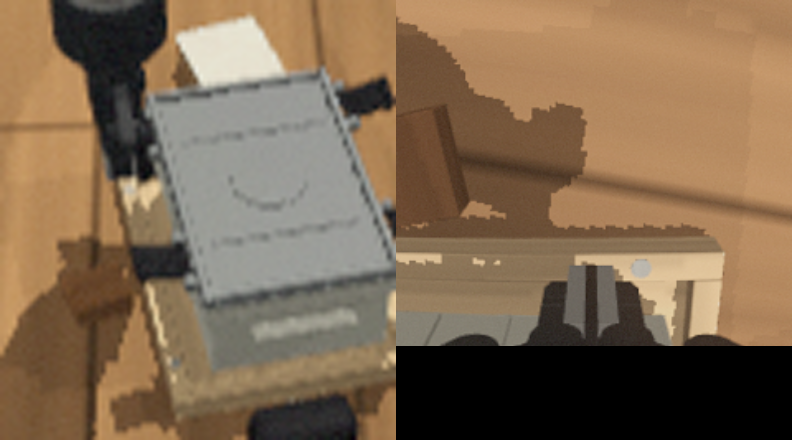

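```bash
for i in 1 2 3 4; do python3 -m crank '[[[-0.001,0,0.0001,0],[0,0,0,0]]]'|egrep 'tcp|ft_'; done
```

```text
tcp_pos: [0.4473, 0.0424, 0.0542]
ft_force: [-2.1, -1.0, -0.4]
tcp_pos: [0.4478, 0.0425, 0.0539]
ft_force: [-4.5, -1.2, -0.8]
tcp_pos: [0.4484, 0.0426, 0.0536]
ft_force: [-4.4, -1.1, -2.1]
tcp_pos: [0.4488, 0.0427, 0.0532]
ft_force: [-4.3, -0.6, -2.2]
```

```bash
for i in 1 2 3; do python3 -m crank '[[[-0.001,0,0.0004,0],[0,0,0,0]]]'|egrep 'tcp|ft_'; done
```

```text
tcp_pos: [0.4528, 0.0433, 0.0538]
ft_force: [0.4, -0.6, 1.4]
tcp_pos: [0.4536, 0.0434, 0.0537]
ft_force: [-2.8, -0.5, 0.9]
tcp_pos: [0.4537, 0.0435, 0.0529]
ft_force: [-4.2, 0.4, 1.6]
```

```bash
python3 -m crank '[[[-0.001,0,0.0002,0],[0,0,0,0]]]'|egrep 'tcp|ft_'; python3 -m crank '[[[0.01,0,0,0],[0.014,0,0,0],[0,0,-0.05,0],[0,0,-0.05,0],[0,0,0,0]]]'|egrep 'tcp|ft_'; python3 -m crank '[[[-0.041,-0.025,0,0],[-0.041,-0.025,0,0],[-0.041,-0.025,0,0],[-0.041,-0.025,0,0],[-0.041,-0.025,0,0],[0,0,0,0],[0,0,0,0]]]'|egrep '^t:|tcp|ft_'
```

```text
tcp_pos: [0.4538, 0.0435, 0.0524]
ft_force: [-5.9, -0.8, 1.5]
tcp_pos: [0.4348, 0.0398, 0.1571]
ft_force: [-0.1, -0.1, 0.1]
t: 20.12
tcp_pos: [0.6539, -0.0474, 0.1512]
ft_force: [0.2, -0.4, 0.5]
```

```bash
python3 -m crank '[[[-0.006,0,0.018,0],[0,0,0.018,0],[0,0,0.003,0]]]'|egrep 'tcp|ft_'; for i in 1 2 3; do python3 -m crank '[[[0,0,0.003,0],[0,0,0.003,0]]]'|egrep 'tcp|ft_'; done
```

```text
tcp_pos: [0.6591, -0.0457, 0.1117]
ft_force: [-0.4, -1.0, -0.5]
tcp_pos: [0.6615, -0.0463, 0.1085]
ft_force: [0.2, -0.4, 0.8]
tcp_pos: [0.6613, -0.0465, 0.102]
ft_force: [0.5, 0.6, -0.1]
tcp_pos: [0.6611, -0.0465, 0.0956]
ft_force: [0.4, 0.4, -0.3]
```

```bash
for i in 1 2 3 4 5 6; do python3 -m crank '[[[0,0,0.003,0],[0,0,0.003,0]]]'|egrep 'tcp|ft_'; done
```

```text
tcp_pos: [0.6613, -0.0465, 0.0897]
ft_force: [0.4, -0.1, 0.9]
tcp_pos: [0.6611, -0.0465, 0.0836]
ft_force: [-0.5, 0.4, 0.2]
tcp_pos: [0.6612, -0.0465, 0.0777]
ft_force: [0.7, 1.0, -0.3]
tcp_pos: [0.661, -0.0465, 0.0716]
ft_force: [-0.8, -0.4, 0.8]
tcp_pos: [0.6613, -0.0464, 0.0656]
ft_force: [1.0, 0.2, 1.3]
tcp_pos: [0.6612, -0.0464, 0.0596]
ft_force: [-0.3, 0.5, 0.7]
```

```bash
python3 -m crank '[[[0,0,0.003,0],[0,0,0.002,0],[0.001,0,0,0],[0.001,0,0,0],[0,0,0,0]]]'|egrep 'tcp|ft_';  for i in 1 2 3 4; do python3 -m crank '[[[0.001,0,0.0003,0],[0,0,0,0]]]'|egrep 'tcp|ft_'; done
```

```text
tcp_pos: [0.6591, -0.0468, 0.0549]
ft_force: [-0.0, 0.9, -1.1]
tcp_pos: [0.6581, -0.047, 0.0545]
ft_force: [0.3, -0.1, -0.7]
tcp_pos: [0.6571, -0.0472, 0.0542]
ft_force: [0.5, -0.8, 0.5]
tcp_pos: [0.656, -0.0474, 0.0539]
ft_force: [1.1, 0.5, -0.3]
tcp_pos: [0.6551, -0.0475, 0.0536]
ft_force: [0.4, 1.0, 0.1]
```

```bash
for i in 1 2 3 4 5; do python3 -m crank '[[[0.001,0,0.0003,0],[0,0,0,0]]]'|egrep 'tcp|ft_'; done
```

```text
tcp_pos: [0.6541, -0.0477, 0.0533]
ft_force: [-0.1, 0.1, 0.2]
tcp_pos: [0.6533, -0.0478, 0.053]
ft_force: [0.6, 0.2, 0.1]
tcp_pos: [0.653, -0.0479, 0.053]
ft_force: [3.0, 0.3, -0.5]
tcp_pos: [0.6528, -0.048, 0.0528]
ft_force: [5.3, 1.1, -1.3]
tcp_pos: [0.6526, -0.048, 0.0527]
ft_force: [6.8, 1.3, -1.4]
```

```bash
for i in 1 2; do python3 -m crank '[[[0.001,0,0.0005,0],[0,0,0,0]]]'|egrep 'tcp|ft_'; done
```

```text
tcp_pos: [0.6522, -0.0481, 0.0525]
ft_force: [8.2, 0.8, -1.9]
tcp_pos: [0.6504, -0.0484, 0.0518]
ft_force: [4.4, 1.1, -2.5]
```

```bash
for i in 1 2; do python3 -m crank '[[[0.001,0,0.0005,0],[0,0,0,0]]]'|egrep 'tcp|ft_'; done
```

```text
tcp_pos: [0.6466, -0.049, 0.0505]
ft_force: [-0.3, -0.3, 0.2]
tcp_pos: [0.6466, -0.049, 0.0503]
ft_force: [2.2, 0.8, 0.5]
```

```bash
python3 -m crank '[[[0.001,0,0,0],[0,0,0,0]]]'|egrep 'tcp|ft_'; python3 -m crank '[[[-0.01,0,0,0],[-0.015,0,0,0],[0,0,-0.05,0],[0,0,-0.05,0],[0,0,0,0]]]'|egrep 'tcp|ft_'; python3 -m crank '[[[0.04,0,0,0],[0.04,0,0,0],[0.04,0,0,0],[0.04,0,0,0],[0.035,0,0,0],[0,0,0,0],[0,0,0,0]]]'|egrep '^t:|tcp|ft_'
python3 - <<'E'
from h import *
p=ctrl.get_image("side");cv2.imwrite("pics/s3.png",cv2.resize(p["color"][140:260,260:430],None,fx=4,fy=4,interpolation=cv2.INTER_CUBIC))
E
```

```text
tcp_pos: [0.6465, -0.0491, 0.0504]
ft_force: [4.7, 1.1, -1.0]
tcp_pos: [0.6727, -0.0453, 0.1554]
ft_force: [-0.3, -0.6, -0.5]
t: 28.38
tcp_pos: [0.4781, -0.0792, 0.1498]
ft_force: [0.4, -0.1, -0.4]
```

View pics/s3.png

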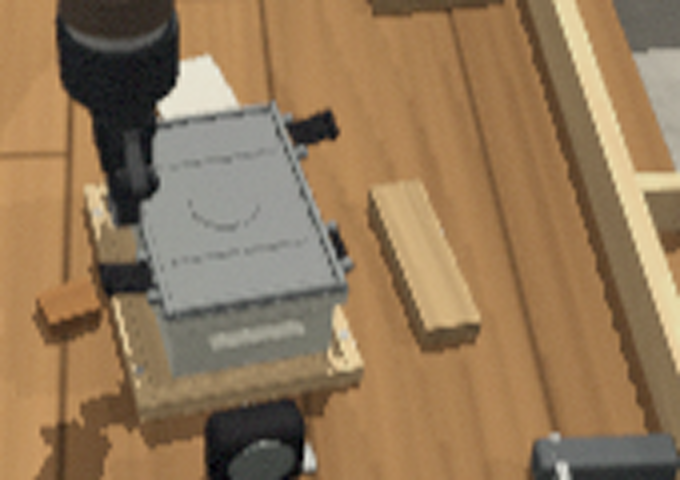

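```bash
python3 -m crank '[[[0.011,0,0.018,0],[0,0,0.018,0],[0,0,0.003,0],[0,0,0,0]]]'|egrep 'tcp|ft_'; for i in 1 2 3; do python3 -m crank '[[[0,0,0.003,0],[0,0,0.003,0]]]'|egrep 'tcp|ft_'; done
```

```text
tcp_pos: [0.4678, -0.081, 0.1111]
ft_force: [-0.2, 0.0, 0.3]
tcp_pos: [0.4678, -0.0811, 0.1055]
ft_force: [0.2, 0.0, -0.0]
tcp_pos: [0.4672, -0.0811, 0.099]
ft_force: [0.5, -0.1, 0.5]
tcp_pos: [0.4672, -0.0811, 0.0929]
ft_force: [-0.3, -0.0, 0.3]
```

```bash
for i in 1 2 3 4 5 6; do python3 -m crank '[[[0,0,0.003,0],[0,0,0.003,0]]]'|egrep 'tcp|ft_'; done
```

```text
tcp_pos: [0.4673, -0.0811, 0.087]
ft_force: [0.4, 0.3, 1.0]
tcp_pos: [0.4672, -0.0811, 0.081]
ft_force: [-0.2, -0.3, 1.7]
tcp_pos: [0.4671, -0.0811, 0.0749]
ft_force: [-0.4, 0.2, 1.3]
tcp_pos: [0.4671, -0.0811, 0.0688]
ft_force: [0.4, -0.1, -0.0]
tcp_pos: [0.4673, -0.0811, 0.063]
ft_force: [-1.1, -1.1, 1.5]
tcp_pos: [0.467, -0.0811, 0.0568]
ft_force: [0.4, 0.8, -0.2]
```

```bash
python3 -m crank '[[[0,0,0.002,0],[-0.001,0,0,0],[0,0,0,0]]]'|egrep 'tcp|ft_';  for i in 1 2 3 4 5; do python3 -m crank '[[[-0.001,0,0.0004,0],[0,0,0,0]]]'|egrep 'tcp|ft_'; done
```

```text
tcp_pos: [0.4682, -0.0809, 0.0551]
ft_force: [-0.6, 0.5, -0.1]
tcp_pos: [0.4693, -0.0807, 0.0548]
ft_force: [0.6, 0.7, -0.5]
tcp_pos: [0.4704, -0.0805, 0.0544]
ft_force: [0.2, -0.4, -0.9]
tcp_pos: [0.4709, -0.0804, 0.0538]
ft_force: [-0.2, -0.5, 0.3]
tcp_pos: [0.4714, -0.0802, 0.0533]
ft_force: [-2.6, 0.0, 1.1]
tcp_pos: [0.4721, -0.0801, 0.0527]
ft_force: [-4.8, -0.7, 0.6]
```

```bash
for i in 1 2 3; do python3 -m crank '[[[-0.001,0,0.0004,0],[0,0,0,0]]]'|egrep 'tcp|ft_'; done
```

```text
tcp_pos: [0.4733, -0.0798, 0.0522]
ft_force: [-4.5, -0.2, -1.7]
tcp_pos: [0.4772, -0.0797, 0.053]
ft_force: [0.1, 0.4, -0.4]
tcp_pos: [0.4771, -0.0795, 0.0523]
ft_force: [-0.1, 0.4, 1.1]
```

```bash
for i in 1 2 3; do python3 -m crank '[[[-0.001,0,0.0002,0],[0,0,0,0]]]'|egrep 'tcp|ft_'; done
```

```text
tcp_pos: [0.4771, -0.0793, 0.0517]
ft_force: [-0.6, -0.4, 0.6]
tcp_pos: [0.4773, -0.0792, 0.0513]
ft_force: [-2.5, -0.9, 0.9]
tcp_pos: [0.4774, -0.0791, 0.0508]
ft_force: [-4.8, -1.1, 1.4]
```

```bash
python3 -m crank '[[[0.01,0,0,0],[0.014,0,0,0],[0,0,-0.05,0],[0,0,-0.05,0],[0,0,0,0]]]'|egrep 'tcp|ft_'; python3 -m crank '[[[-0.041,0.025,0,0],[-0.041,0.025,0,0],[-0.041,0.025,0,0],[-0.041,0.025,0,0],[-0.041,0.024,0,0],[0,0,0,0],[0,0,0,0]]]'|egrep '^t:|tcp|ft_'
```

```text
tcp_pos: [0.4584, -0.0839, 0.1557]
ft_force: [-0.0, -0.2, 0.1]
t: 35.8
tcp_pos: [0.6342, 0.0745, 0.15]
ft_force: [0.3, -0.3, 0.3]
```

```bash
python3 -m crank '[[[0,0,0.018,0],[0,0,0.018,0],[0,0,0.003,0],[0,0,0,0]]]'|egrep 'tcp|ft_'; for i in 1 2 3; do python3 -m crank '[[[0,0,0.003,0],[0,0,0.003,0]]]'|egrep 'tcp|ft_'; done
```

```text
tcp_pos: [0.6349, 0.0741, 0.1128]
ft_force: [0.3, -0.3, 0.4]
tcp_pos: [0.6358, 0.0749, 0.1069]
ft_force: [-0.5, -0.7, 0.5]
tcp_pos: [0.6356, 0.075, 0.1002]
ft_force: [-0.1, 0.1, 0.9]
tcp_pos: [0.6355, 0.0749, 0.0941]
ft_force: [0.8, -0.5, -0.8]
```

```bash
for i in 1 2 3 4 5 6; do python3 -m crank '[[[0,0,0.003,0],[0,0,0.003,0]]]'|egrep 'tcp|ft_'; done
```

```text
tcp_pos: [0.6354, 0.0749, 0.0881]
ft_force: [-0.2, 0.0, 0.8]
tcp_pos: [0.6354, 0.0749, 0.0822]
ft_force: [-0.3, -0.9, 1.5]
tcp_pos: [0.6355, 0.0749, 0.0761]
ft_force: [0.7, 0.2, 0.5]
tcp_pos: [0.6355, 0.0749, 0.0701]
ft_force: [0.6, -0.4, 0.9]
tcp_pos: [0.6354, 0.0749, 0.0641]
ft_force: [0.6, 0.9, 0.1]
tcp_pos: [0.6354, 0.0749, 0.058]
ft_force: [1.3, -0.4, 0.6]
```

```bash
python3 -m crank '[[[0,0,0.003,0],[0.001,0,0,0],[0.001,0,0,0],[0,0,0,0]]]'|egrep 'tcp|ft_';  for i in 1 2 3 4 5; do python3 -m crank '[[[0.001,0,0.0004,0],[0,0,0,0]]]'|egrep 'tcp|ft_'; done
```

```text
tcp_pos: [0.6333, 0.0745, 0.0554]
ft_force: [1.0, 0.1, 0.4]
tcp_pos: [0.6323, 0.0744, 0.055]
ft_force: [0.9, -0.1, 1.1]
tcp_pos: [0.6317, 0.0742, 0.0546]
ft_force: [1.5, -0.2, -0.4]
tcp_pos: [0.6315, 0.0742, 0.0546]
ft_force: [3.0, -0.0, 0.3]
tcp_pos: [0.6311, 0.0741, 0.0543]
ft_force: [4.7, 1.2, -0.4]
tcp_pos: [0.6308, 0.074, 0.0542]
ft_force: [6.3, 1.4, -0.6]
```

```bash
for i in 1 2 3; do python3 -m crank '[[[0.001,0,0.0005,0],[0,0,0,0]]]'|egrep 'tcp|ft_'; done
```

```text
tcp_pos: [0.6291, 0.0738, 0.0532]
ft_force: [3.7, 1.0, -1.3]
tcp_pos: [0.6256, 0.0732, 0.0519]
ft_force: [0.9, 0.5, -0.7]
tcp_pos: [0.6256, 0.0731, 0.0519]
ft_force: [1.5, 0.1, -0.3]
```

```bash
python3 -m crank '[[[0.001,0,0.0002,0],[0.001,0,0,0],[0,0,0,0]]]'|egrep 'tcp|ft_'; python3 -m crank '[[[-0.01,0,0,0],[-0.015,0,0,0],[0,0,-0.05,0],[0,0,-0.05,0],[0,0,-0.05,0],[0,0,-0.05,0],[0.04,0,0,0],[0.04,0,0,0]]]'|egrep 'tcp|ft_'; python3 -m crank '[[[0.04,-0.03,0,0],[0.04,-0.03,0,0],[0.01,0,0,0],[0,0,0,0],[0,0,0,0]]]'|egrep '^t:|tcp|ft_'
python3 - <<'E'
from h import *
q,_=wrist();a=cv2.resize(q["color"][110:300,200:430],None,fx=1.7,fy=1.7)
p=ctrl.get_image("side");b=cv2.resize(p["color"][140:260,270:400],None,fx=3,fy=3,interpolation=cv2.INTER_CUBIC)
o=np.zeros((370,800,3),np.uint8);o[:a.shape[0],:a.shape[1]]=a;o[:b.shape[0],400:400+b.shape[1]]=b
cv2.imwrite("pics/f.png",o)
E
```

```text
tcp_pos: [0.6254, 0.0731, 0.052]
ft_force: [6.0, 1.2, -1.3]
tcp_pos: [0.5686, 0.0629, 0.2518]
ft_force: [-0.4, 0.7, -0.7]
t: 43.05
tcp_pos: [0.4922, -0.0111, 0.2515]
ft_force: [-1.2, 0.7, -0.3]
```

View pics/f.png

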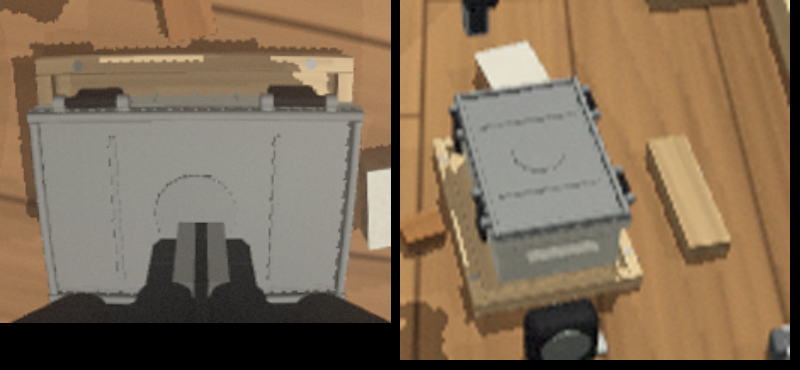

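All four clips hang flat against the rim: the front ones at about (95,97) and (300,95) in the left view, and the back ones at about (590,100) and (625,185) in the right view. The robot is clear, and nothing else on the bench has visibly moved.

```bash
python3 -c "
from bench import ctrl
print(ctrl.hand_in())"
```

```text
the job is handed in; nothing more can be done
None
```

I pressed the lid home and snapped the clips shut in the order front left, back right, front right, back left, with wrist-force readings of at most about 9 N; the job is handed in at about 43 s, and no verdict came back.

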